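# Slide the solder pallet out over the slab's edge

## Robot

A 6-joint arm with a two-finger parallel gripper is mounted at the origin on the work surface. World frame = base frame: x ahead of the robot, y to its left, z up, the work surface at z = 0. Lengths are in m, angles in rad, forces in N, time in s.
With the tool pointing down it reaches from about 0.275 to 0.875 m from the base axis. Payload 12.5 kg.
Tool frame: the origin (TCP) lies at the very end of the fingers, on their centre line; the grasp point (between the pads) lies 19 mm behind it; z points along the fingers, y is the line along which they close (so a half turn about z gives the same grasp; the last joint's range is limited). The gripper opens to 85 mm and grips with 20 to 120 N. Pads are 22 mm wide; open, the fingers measure 114 mm over their backs; the gripper's body (76 mm by 85 mm) begins 54 mm behind the grasp point. The pads swing forward as they close: fully open they stand 13 mm farther back than shut.
Start: joints at [-1.292, 0.351, 1.652, -0, 1.139, -0.085], TCP at [0.196, -0.514, 0.231] pointing down, gripper open.
Joint ranges: [-2.75, 2.75], [-0.79, 2.1], [0.01, 2.65], [-1.57, 4.71], [0.07, 3.14], [-2.87, 2.87]. Speed limits (rad/s): [2.22, 2.22, 2.79, 3.14, 3.14, 3.14].

## Interface

Orientations are given as a 3x3 rotation matrix whose columns are the frame's x, y, z axes.
In Python, from bench import manip gives the robot as it stands. Calls block until the motion is done:
- manip.move_ptp(position, orientation): joint-space move of the TCP to a pose.
- manip.move_l(position, attitude=None, max_speed=0.15): straight line of the TCP; attitude=None keeps the orientation; max_speed is the mean speed in m/s.
- manip.move_j(angles): joint-space move.
- manip.set_gripper(opening, effort=None): opening from 0.0 (shut) to 1.0 (fully open); effort is the grip in N (None keeps the last); returns when the fingers have stopped.
- manip.dwell(seconds).
- manip.inverse_kinematics(position, orientation): joint angles nearest the present ones, or None.
- manip.grab_frame(name): name is "side" or "top" or "wrist"; returns (picture, depth): 400x640x3 uint8, red, green, blue; 400x640 float32, m along the optical axis (not along the pixel's ray), 0 where there is no reading.
- manip.get_calibration(name): a dict with "camera_matrix" (3x3 intrinsics, pixels), "k1" (the pictures are not rectified: a ray, as slopes to the right and down, at radius r is drawn at 1 + k1 r^2 times it, then the intrinsics apply), "R" (3x3) and "t" (3): a world point X has camera coordinates R X + t. Camera axes: x right, y down, z forward; pixel columns grow to the right and rows downward; lengths in m; the calibration is good to about 2 mm. A picture is of the moment at which its call begins: read the wrist's pose just before it. get_calibration takes no time and is no camera call; for the wrist camera it gives the pose at the moment of the call.
A pose or a line that the arm cannot do raises manip.Unreachable and nothing moves.
- manip.sign_off(): hands the job in; it is judged then, once.
Trained networks look in the newest picture that a camera, given by its name, has taken for a name from the list of things; names that differ only in an ending like _2 or _b are one class to them, and where a whole thing is asked for, a point or a joint stands for the part that bears it (a point fixed in the world has none). Each returns a list of dicts, best first, with "confidence" (0 to 1); they miss things now and then, are a little off and sometimes report something else, mostly with a low value. They report only what shows in the picture. A call takes as long as a camera call. They do not tell look-alikes from the thing itself.
- manip.look_for(camera, name): "at" ([x, y, z] in m, in world coordinates, good to about 4 mm: the middle of the surface that is visible of it).
Readings, each from a call of its own:
- manip.current_time(): time.
- manip.current_qpos(): joint angles.
- manip.current_joint_vel(): joint speeds.
- manip.current_joint_torque(): joint torques, N m.
- manip.current_ee_pos(): TCP position.
- manip.current_tcp_rot(): TCP orientation.
- manip.current_force(): force on the tool from outside, world axes, zero at the start.
- manip.current_ft_torque(): the same for the moment, N m.
- manip.current_grip_width(): opening from 0.0 (shut) to 1.0 (fully open).
- manip.current_grip_force(): force on a finger pad.
Only numpy, scipy, OpenCV 4.12 (cv2) and the standard library are available. Lean on these libraries where they do the work, as an engineer would, in place of code of your own. Each camera call takes 0.05 s, during which the arm holds its last target. There are 200 camera calls.

## Task

Push the blue solder pallet (the flat plate with the green circuit board in it) across the aluminium slab, without picking it up, until its row of copper contacts hangs out over the slab's yellow edge and the white line across the board lies right along that edge, square to it. Leave the pallet lying flat and still there, and leave the solder spool and the other tools where they are.

Things in the scene. Friction and masses are not known exactly. Their poses are not given: they have to be found in the camera images.
- slab: fixed aluminium work slab on four short feet, 220 mm (its x) by 300 mm (its y), flat top 50 mm above the cart. Origin: under its centre, at cart level. Its +x points to its yellow-painted edge, away from the robot (turned by up to 0.45 rad)
- slab_edge (a point): middle of the slab's yellow edge, at the top surface; x points straight out over the edge, y along the edge, z up
- pallet: loose blue flat plate with a green circuit board set into it, 90 mm (its x) by 110 mm (its y) by 6 mm thick, about 0.2 kg, lying flat on the slab. Origin: centre of its underside. +x points to the end with the copper contacts, which faces the yellow edge to within 0.25 rad at the start. Its back end is 45 mm behind the origin; at least 50 mm of bare slab lies behind it. It slides with ordinary friction and stops when the push stops
- pallet_line (a point): middle of the white line, on the pallet's top; the line is 3 mm wide, runs across the full width, and lies 30 mm behind the copper-contact end (15 mm ahead of the pallet's origin)
- pallet_front (a point): middle of the copper-contact end of the pallet, at its top
- spool: chrome solder spool, 36 mm across, 26 mm tall, standing on the slab near its left end (+y), beside the pallet; origin at the centre of its foot. Leave alone
- bulb: white plastic desoldering bulb, 54 mm across, 92 mm tall with its nozzle up, standing on the cart to the left of the slab; origin at the centre of its foot. Leave alone
- tweezers: blue tweezers, 132 mm long, 8 mm high, lying on the cart to the right of the slab; origin underneath near the middle. Leave alone
- flux_jar: amber flux jar, 44 mm across, 50 mm tall, standing on the cart beyond the slab; origin at the centre of its foot. Leave alone
- driver: red-handled screwdriver, 160 mm long, lying on the cart beyond the slab; origin underneath near the middle. Leave alone
- organiser: fixed two-tier smoky acrylic organiser, 160 x 220 mm, 135 mm tall, on the cart far to the left; origin under its centre
- iron_holder: fixed chrome-coil soldering iron holder on a dark base 100 x 80 mm, about 150 mm tall, on the cart far to the right; origin under its centre
- pcb_clamp: fixed small aluminium PCB clamp with a black screw knob, about 50 x 190 mm, 52 mm tall, on the cart beyond the slab to the right; origin under its base
Things that resemble listed ones, but are neither listed nor needed, are in the scene too. Leave any black look-alike of the pallet alone.

How it is judged:
At the end, for the whole second after the job is handed in: The middle of the white line is within 6 mm of the slab's yellow edge (contact end hanging out about 30 mm), the pallet square to the edge within 0.1 rad, flat on the slab and at rest; spool, bulb, tweezers, jar and screwdriver within 15 mm of where they began (x of pallet_line in the frame of slab_edge between -0.006 and 0.006 m and x of pallet_front in the frame of slab_edge between 0.02 and 0.04 m and angle between the x axis of pallet and the x axis of slab, either way round below 0.1 rad and height (world z) of pallet between 0.047 and 0.053 m and angle between pallet's own z axis and vertical below 0.05 rad and linear speed of pallet below 0.01 m/s and distance of each of spool, bulb, tweezers, flux_jar, driver from where it was at the start of the episode below 0.015 m); the robot touches nothing.
It fails at once if the pallet is lifted more than 8 mm off the slab (height (world z) of pallet above 0.058 m).
It fails at once if the pallet is tipped more than 0.15 rad or falls off (angle between pallet's own z axis and vertical above 0.15 rad or height (world z) of pallet below 0.04 m).
It fails at once if the spool, bulb, tweezers, jar or screwdriver is moved more than 15 mm (distance of any of spool, bulb, tweezers, flux_jar, driver from where it was at the start of the episode above 0.015 m).
It also fails if it takes over 40 s, if anything falls off the work surface, if the arm or the gripper's body presses on something with over 40 N, if the wrist force passes 120 N, or if a joint passes its speed limit or range.

## Working session

There is one attempt and no reset: what is moved stays moved. The work goes in short steps, each a Python script; the robot and the scene stay as the last script left them, time stands still between calls to the robot, and variables do not carry over. Pictures are saved under pics/ and viewed, at most 10 in all, crops included, and the job is handed in when it is done.

```bash
mkdir -p pics
cat > h.py <<'E'
import numpy as np, cv2
from bench import manip as m
def save(n,img): cv2.imwrite('pics/'+n,cv2.cvtColor(img,cv2.COLOR_RGB2BGR))
def rays(c,uv):
    K=np.array(c['camera_matrix']);k=c['k1']
    return cv2.undistortPoints(np.array(uv,float).reshape(-1,1,2),K,np.array([k,0,0,0,0.])).reshape(-1,2)
def onplane(c,uv,z):
    d=rays(c,uv);R=np.array(c['R']);t=np.array(c['t'])
    d=np.c_[d,np.ones(len(d))]@R; o=-R.T@t
    return o+d*((z-o[2])/d[:,2])[:,None]
def proj(c,X):
    K=np.array(c['camera_matrix'])
    return cv2.projectPoints(np.array(X,float).reshape(-1,1,3),cv2.Rodrigues(np.array(c['R']))[0],np.array(c['t'],float),K,np.array([c['k1'],0,0,0,0.]))[0].reshape(-1,2)
E
python3 - <<'E'
from h import *
p,d=m.grab_frame('top');save('top.png',p)
c=m.get_calibration('top')
for n in ['pallet','slab','spool','bulb','tweezers','flux_jar','driver','pcb_clamp','pallet_line','pallet_front']:
    for r in m.look_for('top',n)[:3]: print(n,np.round(r['at'],3),round(r['confidence'],2),proj(c,[r['at']]).round(0))
p,d=m.grab_frame('side');save('side.png',p)
print(-np.array(c['R']).T@c['t'],m.current_time())
E
```

```text
pallet [0.312 0.179 0.005] 0.92 [[266. 266.]]
pallet [ 0.332 -0.048  0.007] 0.81 [[328. 260.]]
pallet [ 0.618 -0.17   0.008] 0.77 [[359. 183.]]
slab [0.517 0.095 0.049] 0.74 [[288. 209.]]
spool [0.566 0.222 0.074] 0.6 [[252. 196.]]
bulb [ 0.592 -0.49   0.019] 0.21 [[445. 189.]]
tweezers [ 0.384 -0.37   0.009] 0.45 [[414. 245.]]
flux_jar [0.767 0.2   0.054] 0.49 [[260. 142.]]
driver [ 0.835 -0.021  0.021] 0.49 [[319. 126.]]
pcb_clamp [ 0.756 -0.295  0.011] 0.75 [[392. 147.]]
pallet_line [ 0.342 -0.047  0.01 ] 0.96 [[327. 258.]]
pallet_line [ 0.422 -0.236  0.006] 0.96 [[378. 235.]]
pallet_line [0.307 0.182 0.004] 0.86 [[265. 267.]]
pallet_front [ 0.331 -0.046  0.006] 0.75 [[327. 260.]]
pallet_front [0.575 0.08  0.061] 0.73 [[292. 193.]]
pallet_front [0.308 0.179 0.004] 0.7 [[266. 267.]]
[ 0.358891   -0.01200077  1.77376065] 0.6
```

View pics/top.png

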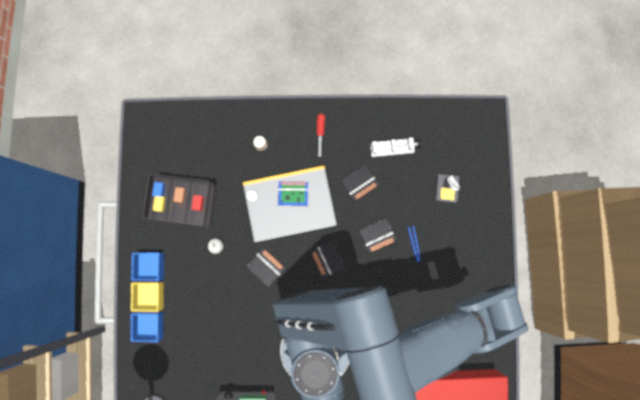

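View pics/side.png

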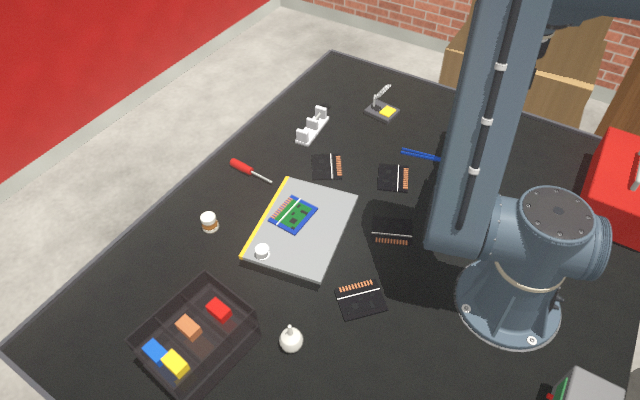

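The target is the blue/green pallet on the slab at top (293,193). The look-alikes are four black plates at (360,183), (378,235), (327,258) and (266,266), all on the cart, so I reject them. The spool is at (252,196) and the yellow edge runs (243,181)–(325,167). Next is a wrist view from above as the close check.

```bash
cat >> h.py <<'E'
def down(yaw,s=1):
    y=s*np.array([-np.sin(yaw),np.cos(yaw),0]);z=np.array([0,0,-1.]);return np.c_[np.cross(y,z),y,z]
E
python3 - <<'E'
from h import *
c=m.get_calibration('top')
print(onplane(c,[(243,181),(325,167),(336,222),(254,241)],.05).round(3))
for s in (1,-1): print(s,m.inverse_kinematics([.5,.08,.33],down(.17,s)))
best=min((1,-1),key=lambda s:abs(m.inverse_kinematics([.5,.08,.33],down(.17,s))[5]) if m.inverse_kinematics([.5,.08,.33],down(.17,s)) is not None else 9)
m.move_ptp([.5,.08,.33],down(.17,best))
c=m.get_calibration('wrist');p,d=m.grab_frame('wrist');save('w1.png',p)
np.savez('w1.npz',R=c['R'],t=c['t'],K=c['camera_matrix'],k1=c['k1'],p=p)
for n in ['pallet','pallet_line','pallet_front','spool']:
    for r in m.look_for('wrist',n)[:2]: print(n,np.round(r['at'],3),round(r['confidence'],2),proj(c,[r['at']]).round(0))
print(best,-np.array(c['R']).T@c['t'],m.current_ee_pos(),m.current_time())
E
```

```text
[[ 0.623  0.26   0.05 ]
 [ 0.673 -0.041  0.05 ]
 [ 0.47  -0.079  0.05 ]
 [ 0.403  0.218  0.05 ]]
1 [ 6.66937196e-02  1.82498231e-01  1.62687373e+00 -4.44089210e-16
  1.33222069e+00 -1.67410261e+00]
-1 [ 6.66937196e-02  1.82498231e-01  1.62687373e+00 -4.44089210e-16
  1.33222069e+00  1.46749005e+00]
pallet [ 0.626 -0.172  0.005] 0.98 [[511.  98.]]
pallet [0.577 0.077 0.053] 0.75 [[336. 102.]]
pallet_line [0.581 0.08  0.059] 0.94 [[335.  99.]]
pallet_line [0.31  0.182 0.007] 0.93 [[245. 255.]]
pallet_front [0.578 0.084 0.052] 0.94 [[331. 101.]]
pallet_front [ 0.425 -0.234  0.004] 0.9 [[503. 230.]]
spool [0.565 0.224 0.075] 0.82 [[215.  92.]]
-1 [0.58134352 0.09294233 0.471828  ] [0.50005666 0.07968193 0.3299389 ] 3.25
```

View pics/w1.png

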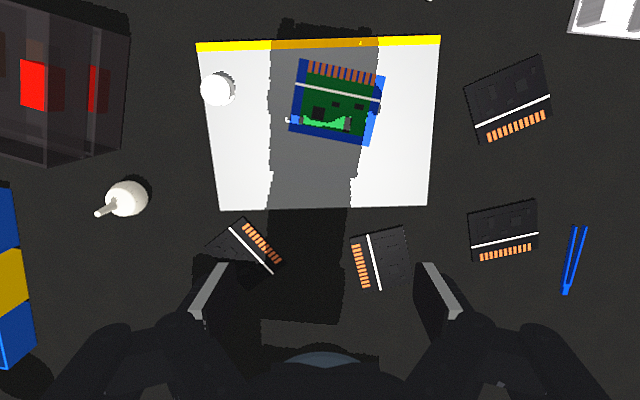

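The wrist view confirms the choice: the blue pallet with its green board is at (336,102), contacts toward the yellow edge, which runs (196,43)–(440,35). The spool at (218,88) is clear of it. Next I measure edges with a mask and an enlarged crop.

Run:
```python
from h import *
w=np.load('w1.npz');p=w['p'];c=dict(R=w['R'],t=w['t'],camera_matrix=w['K'],k1=float(w['k1']))
h=cv2.cvtColor(p,cv2.COLOR_RGB2HSV)
ym=(h[...,0]>15)&(h[...,0]<35)&(h[...,1]>150)&(h[...,2]>90);ym[70:]=0
cols=[u for u in range(205,435) if ym[:,u].any()]
uv=[(u,np.argmax(ym[:,u])-.5) for u in cols]
X=onplane(c,uv,.05)
k=np.polyfit(X[:,1],X[:,0],1);r=X[:,0]-np.polyval(k,X[:,1]);g=abs(r)<.003;k=np.polyfit(X[g,1],X[g,0],1)
print('edge x=%.4f*y+%.4f'%tuple(k),'yaw',-np.arctan(k[0]),'inl',g.mean())
corn=onplane(c,[(197,43),(440,36),(428,206),(220,211)],.05);print(corn.round(4),np.linalg.norm(corn-np.roll(corn,1,0),axis=1))
cr=p[45:160,270:400];save('w1c.png',cv2.resize(cr,None,fx=5,fy=5,interpolation=cv2.INTER_CUBIC))
```

```text
edge x=-0.2013*y+0.6699 yaw 0.19864792592314678 inl 1.0
[[ 0.6172  0.2579  0.05  ]
 [ 0.6751 -0.0348  0.05  ]
 [ 0.4589 -0.0802  0.05  ]
 [ 0.4006  0.2159  0.05  ]] [0.22059726 0.29838269 0.22091101 0.30181616]
```

View pics/w1c.png

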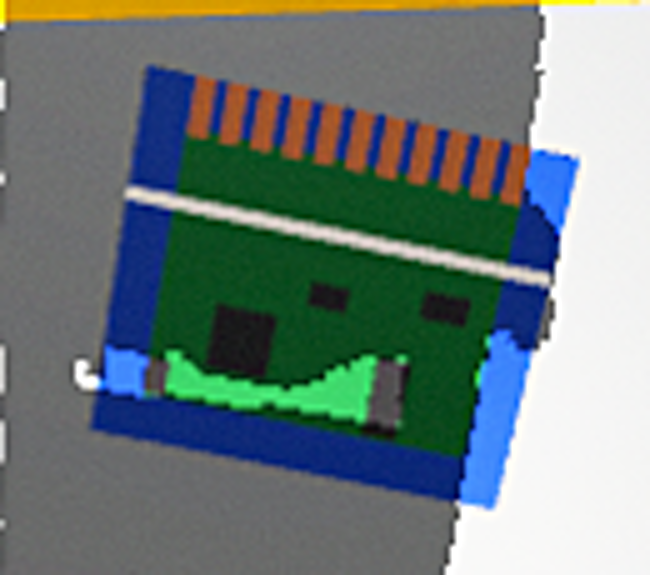

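```bash
cat >> h.py <<'E'
YAW=.1986
ex=np.array([np.cos(YAW),np.sin(YAW)]);ey=np.array([-ex[1],ex[0]])
E0=np.array([.6699-.2013*.1115,.1115])   # slab_edge middle
def slab(X): d=np.atleast_2d(X)[:,:2]-E0; return np.c_[d@ex,d@ey]
def world(s,z): return np.r_[E0+s[0]*ex+s[1]*ey,z]
E
python3 - <<'E'
from h import *
w=np.load('w1.npz');c=dict(R=w['R'],t=w['t'],camera_matrix=w['K'],k1=float(w['k1']))
q=np.array([(299.6,58.2),(385.8,76.4),(369,147),(288.4,131)])-.4
X=slab(onplane(c,q,.056));print('corners FL FR BR BL\n',X.round(4),np.linalg.norm(X-np.roll(X,1,0),axis=1).round(4))
L=slab(onplane(c,np.array([(295,83.4),(380.4,101)])-.4,.056));print('line',L.round(4),'yaw',np.arctan2(-(L[0]-L[1])[0],(L[0]-L[1])[1]))
cy=X[:,1].mean();back=X[:,0].min()
print('spool',slab([[.565,.224]]),'cy',cy,'back',back)
x0=back-.025
R=down(YAW,-1)
m.set_gripper(.7)
m.move_ptp(world((x0,cy),.12),R)
m.move_l(world((x0,cy),.060),max_speed=.1)
f0=np.array(m.current_force());z=.060;print('f0',f0.round(2))
while z>.036:
    z-=.001;m.move_l(world((x0,cy),z),max_speed=.03)
    f=np.array(m.current_force())-f0
    if abs(f[2])>3: break
print('touch z',z,f.round(2),m.current_ee_pos(),m.current_grip_width(),m.current_time())
m.move_l(world((x0,cy),z+.002),max_speed=.03)
print((np.array(m.current_force())-f0).round(2), slab([m.current_ee_pos()]))
E
```

```text
corners FL FR BR BL
 [[-0.0222  0.0243]
 [-0.0461 -0.0822]
 [-0.1336 -0.0625]
 [-0.1094  0.0438]] [0.0894 0.1091 0.0896 0.109 ]
line [[-0.0511  0.0316]
 [-0.0753 -0.0762]] yaw -0.22099622841346367
spool [[-0.05863838  0.12655681]] cy -0.019156098955012506 back -0.13356869869365362
f0 [-0.68  0.03 -0.85]
touch z 0.043999999999999984 [-4.98 -0.75 16.97] [0.49589452 0.06144138 0.04494163] 0.6995302756102728 9.2333
[1.   0.61 1.07] [[-0.15855553 -0.0191592 ]]
```

Pallet measures 89.5 × 109 mm, which matches, with yaw −0.22 and the line centre 63 mm short of the edge. Pushing along slab x, stopping about 12 mm short.

Run:
```python
from h import *
cy=-.01916
m.move_l(world((-.083,cy),.0465),max_speed=.04)
print(m.current_force(),slab([m.current_ee_pos()]),m.current_ee_pos())
m.dwell(.1)
c=m.get_calibration('wrist');p,d=m.grab_frame('wrist');save('w2.png',p)
np.savez('w2.npz',R=c['R'],t=c['t'],K=c['camera_matrix'],k1=c['k1'],p=p);print(m.current_time())
```

```text
[-0.02769261  0.12366695 -0.38772416] [[-0.08301654 -0.01917523]] [0.56985352 0.07632277 0.04656834]
11.675
```

View pics/w2.png

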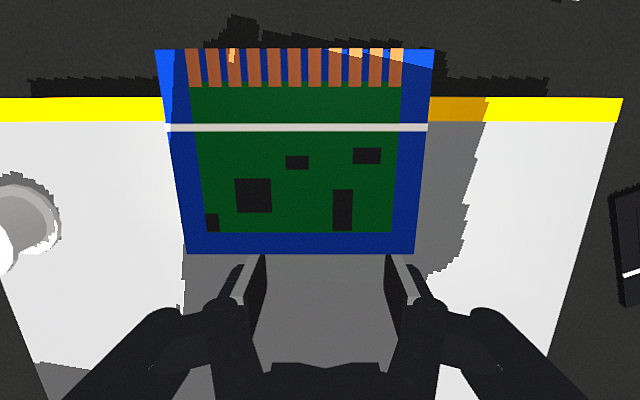

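The pallet now sits square: its line runs (167,127)–(427,128) and the yellow edge's outer border is at row ~98. Measuring the remaining distance.

```bash
cat >> h.py <<'E'
def gap(p,c):
    h=cv2.cvtColor(p,cv2.COLOR_RGB2HSV)
    ym=(h[...,0]>18)&(h[...,0]<35)&(h[...,1]>150)&(h[...,2]>120);ym=cv2.morphologyEx(ym.astype(np.uint8),cv2.MORPH_OPEN,np.ones((7,7)))
    ym[160:]=0
    cols=np.r_[20:145,445:600];uv=[(u,np.argmax(ym[:,u])-.5) for u in cols if ym[:,u].any()]
    A=slab(onplane(c,uv,.05));ka=np.polyfit(A[:,1],A[:,0],1)
    uv=[]
    for u in range(205,390):   # white line over the green board
        v=np.where((h[60:170,u,1]<60)&(h[60:170,u,2]>130))[0]+60
        if len(v): uv.append((u,np.median(v)))
    B=slab(onplane(c,uv,.056));kb=np.polyfit(B[:,1],B[:,0],1);y=B[:,1].mean()
    print('edge',ka.round(4),'line',kb.round(4),'n',len(A),len(B),'rms',np.std(A[:,0]-np.polyval(ka,A[:,1])),np.std(B[:,0]-np.polyval(kb,B[:,1])))
    return np.polyval(kb,y)-np.polyval(ka,y)
E
python3 - <<'E'
from h import *
w=np.load('w2.npz');c=dict(R=w['R'],t=w['t'],camera_matrix=w['K'],k1=float(w['k1']))
print('gap',gap(w['p'],c))
E
```

```text
edge [ 0.0005 -0.0003] line [-0.0029 -0.0126] n 280 185 rms 0.0001881103695590628 9.305321457111983e-05
gap -0.012215952660727565
```

Gap is 12.2 mm and the angle is about 0. Pushing 12 mm more, then re-measuring.

Run:
```python
from h import *
cy=-.01916
m.move_l(world((-.0708,cy),.0465),max_speed=.03)
m.dwell(.2)
c=m.get_calibration('wrist');p,d=m.grab_frame('wrist');g=gap(p,c);print('gap',g)
if -.006<g<-.001:
    m.move_l(world((-.0708-g,cy),.0465),max_speed=.02)
x=slab([m.current_ee_pos()])[0,0]
m.move_l(world((x-.03,cy),.0465),max_speed=.06)
m.move_l(world((x-.03,cy),.10),max_speed=.1)
m.dwell(.2)
c=m.get_calibration('wrist');p,d=m.grab_frame('wrist');save('w3.png',p);print('gap',gap(p,c),m.current_time())
```

```text
edge [0.0011 0.0006] line [0.0009 0.0005] n 280 185 rms 0.00012690234592508 1.3396134244319015e-05
gap -4.3131992021648385e-05
edge [ 0.0003 -0.0003] line [-0.1574 -0.0036] n 220 185 rms 0.00027158103686176317 0.009752638024360287
gap -0.0026015952388776047 14.0667
```

View pics/w3.png

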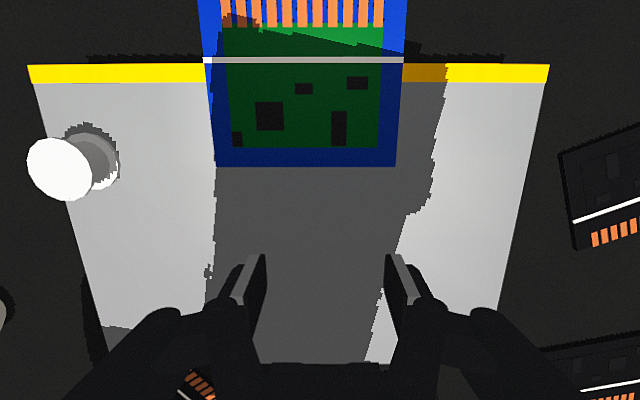

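The gripper is clear, the pallet lies square and the spool stands undisturbed. The second gap figure is invalid because the line sits at row 60, on the search window's border. I recompute it by hand from line (304,60) and edge row 64.3.

Run:
```python
from h import *
c=m.get_calibration('wrist')
print(slab(onplane(c,[(204,60),(403,60)],.056)),slab(onplane(c,[(100,64.3),(480,64.3)],.05)))
print(m.current_force()); m.sign_off()
```

```text
[[ 0.00050539  0.04656474]
 [ 0.00041679 -0.06267095]] [[-0.00068413  0.10878812]
 [-0.00099075 -0.10830361]]
[0.2458133  0.22260719 0.17765759]
the job is handed in; nothing more can be done
```

The job is handed in: the pallet lies flat with its white line about 1 mm from the yellow edge (tolerance 6 mm) and square to it, the gripper is clear of it, and the spool and other tools were left alone (about 14 s of the 40 s used).

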